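# Check a hand pump's lever travel and log it on a step counter

### The arm

A 6-joint arm with a two-finger parallel gripper is mounted at the origin on the work surface. World frame = base frame: x ahead of the robot, y to its left, z up, the work surface at z = 0. Lengths are in m, angles in rad, forces in N, time in s.
With the tool pointing down it reaches from about 0.3 to 0.875 m from the base axis. Payload 6.4 kg.
Tool frame: the origin (TCP) lies at the very end of the fingers, on their centre line; the grasp point (between the pads) lies 19 mm behind it (ctrl.hold_point_z is the distance from the TCP to the grasp point, in m); y points along the fingers, x is the direction in which the jaws open and shut, and the axes are right-handed (so a half turn about y gives the same grasp; the last joint's range is limited). The gripper opens to 85 mm and grips with 20 to 120 N. Pads are 22 mm wide; open, the fingers measure 114 mm over their backs; the gripper's body (76 mm by 85 mm) begins 54 mm behind the grasp point. The pads swing forward as they close: fully open they stand 13 mm farther back than shut.
Start: joints at [-1.315, 0.181, 1.607, -0, 1.354, -0.206], TCP at [0.256, -0.515, 0.209] pointing down, gripper open.
Joint ranges: [-2.99, 2.99], [-0.89, 2.07], [0.3, 2.58], [-1.14, 4.28], [0, 2.63], [-3.12, 3.12]. Speed limits (rad/s): [2.57, 2.57, 3.01, 3.14, 3.14, 3.14].

### API

Orientations are given as a unit quaternion [w, x, y, z].
In Python, from bench import ctrl, imaging gives the robot as it stands.
- The arm moves only by the shell command python3 -m jog 'ROWS'. ROWS is JSON, a list of rows, each a list of 3 entries, a list of its own where there are three numbers: the shift along the tool's x, y, z in cm, then the turn, a rotation vector about the tool's x, y, z in rad, then the finger opening in cm, from 0 to 8.54. A call has 1 to 12 rows; each row shifts and turns the pose as measured when the row begins, along the tool's axes as they then stand; what a row does not reach is not made up. A row lasts 1/12 s, in which the tool goes at most 41.7 mm and 7.16 degrees, less where a joint would pass 70% of its speed; a pose out of reach is approached as far as the arm can. A call is refused whole if a number of a shift passes 4.17 or a number of a turn 0.125, either way. A call with a gripper value outside its range is refused whole. The fingers move at their own pace and stop on an object; the grip force is fixed at half the most. Time passes only in rows, so rows that do not move let the fingers close. It gives the time, the measured TCP pose, the force and the opening at its end, in the units of the state.
- ctrl.get_obs(): the state, without advancing time (a new reading comes with each control period).
- imaging.camera(name): name is "scene" or "top"; returns a dict with "frame" (400x640x3 uint8, red, green, blue), "depth" (400x640 float32, m along the optical axis (not along the pixel's ray), 0 where there is no reading), "K" (3x3 intrinsics, pixels), "k1" (the pictures are not rectified: a ray, as slopes to the right and down, at radius r is drawn at 1 + k1 r^2 times it, then the intrinsics apply), "R" (3x3) and "t" (3): a world point X has camera coordinates R X + t. Camera axes: x right, y down, z forward; pixel columns grow to the right and rows downward; lengths in m; the calibration is good to about 2 mm. A picture is of the moment at which its call begins.
- ctrl.hand_in(): hands the job in, once; it reports no verdict.
The state is a dict: "time_s": time; "q": joint angles; "dq": joint speeds; "joint_efforts": joint torques, N m; "eef_pos": TCP position; "eef_rot": TCP orientation; "wrist_force": force on the tool from outside, world axes, zero at the start; "torque": the same for the moment, N m; "opening": opening from 0.0 (shut) to 1.0 (fully open).
Only numpy, scipy, OpenCV 4.12 (cv2) and the standard library are available. Lean on these libraries where they do the work, as an engineer would, in place of code of your own. Each camera call takes 0.05 s, during which the arm holds its last target. There are 200 camera calls.

### The job

Check the free travel of the hand pump: first take the torch out from under the pump's lever and lay it down in the empty bay of the open aluminium case. Then press the lever down gently until its resistance firms up, leave it standing there, and read from its scale how many divisions it has travelled. Push the counter's step button until the drum shows that number (the nearest whole division), leaving everything else on the worktop where it is.

Things in the scene. Friction and masses are not known exactly. Their poses are not given: they have to be found in the camera images.
- pump: Hand priming pump, screwed down. Origin on the worktop straight below the lever's pivot (axis parallel to its y, 95 mm up). The lever points along its -x. Base plate x -70 to +120, y +-60 mm, 10 mm thick; grey tank x +31 to +119 mm, 95 mm high, with a gauge to 166 mm; upright travel scale at x -45 to +5, y -22 mm, to 172 mm high, on the side of the lever away from the torch.
- grip_mid (a point): Middle of the upper side of the lever's black rubber grip (24 mm thick, 90 mm long), 170 mm along the lever from the pivot; the place to press. The grip covers 125 to 215 mm from the pivot. At rest the lever slopes up 0.25 rad from the pivot and this point is about 149 mm above the worktop; it goes down on an arc about the pivot.
- lever (a joint): Travel of the pump lever, rad: 0 at rest (up), growing downwards, end 0.72. One scale division = 0.07 rad: lines 0 to 10, long and numbered at 0, 5, 10; the lever's needle shows the travel. It moves freely at about 1.5 N at the grip, then firms up (about 2.7 N more per mm at the grip) somewhere from 4 to 8 divisions, a place that differs every time. It stays where it is left.
- lever_grip: The lever's rubber grip as a solid, for contact force; its frame is the lever's, with the origin at the pivot.
- counter: Large-figure step counter, screwed to the worktop: closed grey housing 100 (x) x 120 (y) x 76 mm high, feet 140 mm long in x, numeral window in the top at y = -22 mm, step button in the top at y = +30 mm. Origin: centre of the underside.
- drum (a joint): Angle of the counter's ten-figure drum, rad: the number in the window, between two index marks, is value / 0.6283 (36 degrees each; 0 shows 0). It clicks in at whole numbers; each full push of the button advances it by exactly one, on past 9 to 0 (the value keeps growing); it cannot go back. The numerals are upright for someone looking along the counter's +x.
- button_top (a point): Middle of the top of the step button, a round black cap 26 mm across on the counter's top, 94 mm above the worktop when up. Push straight down.
- step_button (a joint): How far the step button is pushed down, m: 0 up, end stop at 0.0094. It springs back by itself and must come all the way up before the next push; the push takes 2 to about 4 N, the end stop then feels hard.
- case: Open aluminium case, outside 330 (x) x 250 (y) x 65 mm high, walls 5 mm, lid swung back on its -y side (reaching 24 cm high and 21 cm back). Origin: centre of the underside. The half at y below -12 mm is raised foam holding kit, 50 mm high; the empty bay for the torch is the other half.
- bay (a point): Centre of the floor of the empty bay in the case, 12 mm above the worktop; the bay is 320 mm long along the case's x, 131 mm wide along its y, with walls 53 mm above its floor (on the foam side 38 mm).
- torch: Blue plastic torch, 165 mm long, 0.2 kg, lying flat. Origin: centre of the underside. Along its x: round head, 56 mm across, from -82 to -48 mm, narrowing up to -35 mm; flat-bottomed body 36 mm wide (y) and 34 mm high from there to +82 mm. At the start its head lies under the lever and its body sticks out to the pump's +y side.
- spanner: Bystander: steel double open-ended spanner, 195 mm long, 8 mm thick, lying along its x.
- bowl: Bystander: white ceramic bowl, 132 mm across, 55 mm high, holding radiator caps.
- tape_reel: Bystander: white reel of thread tape, 56 mm across, 15 mm high, lying flat.
- inhibitor: Bystander: grey plastic bottle, 68 mm across, 170 mm high.
- jar: Bystander: glass jar with steel cap, 60 mm across, 75 mm high.
- screwdriver: Bystander: screwdriver lying along its x.
- ball_valve: Bystander: brass ball valve with a flat steel lever, about 85 mm long, 45 mm high.
Mind the look-alikes: they are no part of the job. Leave any brown or yellow look-alike of the torch alone.

How it is judged:
On the way, in this order (a step that is already met when the one before it is completed fails the run):
1. the torch lies in the empty bay of the case (x of torch in the frame of case between -0.09 and 0.09 m and y of torch in the frame of case between 0.005 and 0.105 m and z of torch in the frame of case below 0.022 m and angle between torch's own z axis and vertical below 0.25 rad and linear speed of torch below 0.05 m/s), for 0.2 s.
2. the lever is pressed down against its firm resistance (over 2.5 N on the grip, lever at a stand) (contact force between lever_grip and anything else above 2.5 N and velocity of joint lever between -0.12 and 0.12 rad/s and value of joint lever above 0.22 rad), for 0.2 s.
At the end, for the whole second after the job is handed in: The torch lies flat in the case's empty bay, at rest; the lever stands where it firmed up; the button is up and the drum is clicked in on the number of whole divisions nearest to the lever's travel (a number within 0.75 of a division of the needle passes) (((value of joint lever between 0.1575 and 0.2625 rad and value of joint drum between 1.7279 and 2.042 rad) or (value of joint lever between 0.1575 and 0.2625 rad and value of joint drum between 8.0111 and 8.3252 rad) or (value of joint lever between 0.2275 and 0.3325 rad and value of joint drum between 2.3562 and 2.6704 rad) or (value of joint lever between 0.2275 and 0.3325 rad and value of joint drum between 8.6394 and 8.9535 rad) or (value of joint lever between 0.2975 and 0.4025 rad and value of joint drum between 2.9845 and 3.2987 rad) or (value of joint lever between 0.2975 and 0.4025 rad and value of joint drum between 9.2677 and 9.5819 rad) or (value of joint lever between 0.3675 and 0.4725 rad and value of joint drum between 3.6128 and 3.927 rad) or (value of joint lever between 0.3675 and 0.4725 rad and value of joint drum between 9.896 and 10.2102 rad) or (value of joint lever between 0.4375 and 0.5425 rad and value of joint drum between 4.2411 and 4.5553 rad) or (value of joint lever between 0.4375 and 0.5425 rad and value of joint drum between 10.5243 and 10.8385 rad) or (value of joint lever between 0.5075 and 0.6125 rad and value of joint drum between 4.8695 and 5.1836 rad) or (value of joint lever between 0.5075 and 0.6125 rad and value of joint drum between 11.1527 and 11.4668 rad) or (value of joint lever between 0.5775 and 0.6825 rad and value of joint drum between 5.4978 and 5.8119 rad) or (value of joint lever between 0.5775 and 0.6825 rad and value of joint drum between 11.781 and 12.0951 rad)) and x of torch in the frame of case between -0.09 and 0.09 m and y of torch in the frame of case between 0.005 and 0.105 m and z of torch in the frame of case below 0.022 m and angle between torch's own z axis and vertical below 0.25 rad and linear speed of torch below 0.02 m/s and value of joint step_button below 0.0015 m and velocity of joint drum between -0.05 and 0.05 rad/s and value of joint lever above 0.22 rad); the robot touches nothing.
It fails at once if a bystander is moved more than 25 mm (distance of any of spanner, bowl, tape_reel, inhibitor, jar, screwdriver, ball_valve from where it was at the start of the episode above 0.025 m).
It fails at once if the lever is forced (over 25 N on its grip) (contact force between lever_grip and anything else above 25 N).
It fails at once if the torch is dropped or thrown into the case (faster than 0.8 m/s as it comes in) (x of torch in the frame of case between -0.165 and 0.165 m and y of torch in the frame of case between -0.125 and 0.125 m and z of torch in the frame of case below 0.08 m and linear speed of torch above 0.8 m/s).
It also fails if it takes over 72 s, if anything falls off the work surface, if the arm or the gripper's body presses on something with over 40 N, if the wrist force passes 120 N, or if a joint passes its speed limit or range.

## Working session

There is one attempt and no reset: what is moved stays moved. The work goes in short steps, Python scripts to look and compute and a shell command to move; the robot and the scene stay as the last step left them, time stands still between calls to the robot, and variables do not carry over. Pictures are saved under pics/ and viewed, about 8 in all and at most 12, crops included, and the job is handed in when it is done.

```bash
mkdir -p pics; ls; cat > h.py <<'E'
import numpy as np, cv2, json
from bench import ctrl, imaging
def snap(name,fn=None):
    c=imaging.camera(name)
    np.savez('/tmp/%s.npz'%name,**c)
    if fn: cv2.imwrite('pics/'+fn,c['frame'][...,::-1])
    return c
def load(name): return dict(np.load('/tmp/%s.npz'%name))
def ray(c,uv):
    K=c['K']; D=np.array([float(c['k1']),0,0,0])
    s=cv2.undistortPoints(np.array(uv,float).reshape(-1,1,2),K,D).reshape(-1,2)
    d=np.c_[s,np.ones(len(s))]
    return -c['R'].T@c['t'], d@c['R'], d   # origin, world dirs (z-depth scaled)
def onplane(c,uv,z):
    o,d,_=ray(c,uv); return o+d*((z-o[2])/d[:,2])[:,None]
def bydepth(c,uv):
    o,d,_=ray(c,uv); uv=np.array(uv,int).reshape(-1,2); return o+d*c['depth'][uv[:,1],uv[:,0]][:,None]
def proj(c,X):
    X=np.array(X,float).reshape(-1,3); return cv2.projectPoints(X,cv2.Rodrigues(c['R'])[0],c['t'],c['K'],np.array([float(c['k1']),0,0,0,]))[0].reshape(-1,2)
E
python3 - <<'E'
from h import *
for n in('scene','top'):
    c=snap(n,n+'0.png'); print(n,c['K'].tolist(),c['k1'],(-c['R'].T@c['t']).round(3),c['R'].round(2).tolist())
o=ctrl.get_obs();print(o)
E
```

```text
pics
scene [[472.9361390092931, 0.0, 322.9416736930764], [0.0, 472.9361390092931, 204.15512099572138], [0.0, 0.0, 1.0]] -0.13733576196655162 [0.968 0.946 0.928] [[-0.87, 0.5, -0.01], [0.33, 0.55, -0.77], [-0.37, -0.67, -0.64]]
top [[490.3624272095794, 0.0, 313.79821857838004], [0.0, 490.3624272095794, 193.4074068689639], [0.0, 0.0, 1.0]] -0.1026801566974318 [0.338 0.055 1.376] [[-0.02, -1.0, -0.01], [-0.99, 0.02, -0.12], [0.12, 0.0, -0.99]]
{'time_s': 0.1, 'q': array([-1.31527155e+00,  1.81491971e-01,  1.60790596e+00,  1.01332796e-05,
        1.35380382e+00, -2.06316788e-01]), 'dq': array([ 1.07172919e-03, -5.81596726e-04, -2.82363123e-03, -4.67002553e-04,
       -1.37979415e-05, -1.41613183e-03]), 'joint_efforts': array([ 2.20659631e-04, -4.45873082e+01, -3.52238345e+01, -2.12201412e-04,
        4.11590692e-03, -4.00699003e-05]), 'eef_pos': array([ 0.25609091, -0.51422679,  0.20776108]), 'eef_rot': array([ 0.6015592 , -0.60076962,  0.37270123, -0.37188195]), 'wrist_force': array([ 0.32280089,  0.21762046, -0.06563364]), 'torque': array([-0.04717536,  0.02052005,  0.04308862]), 'opening': 0.9988317637283131}
```

View pics/scene0.png

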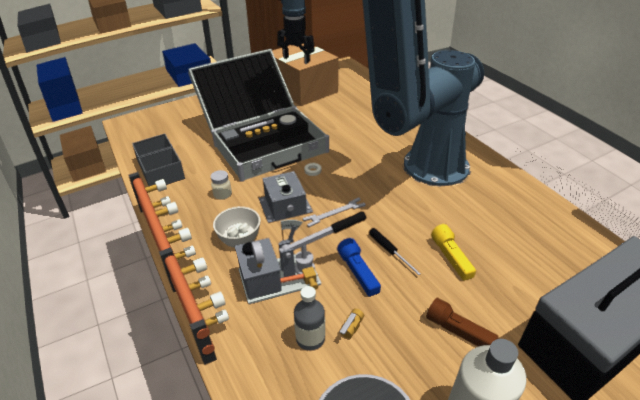

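View pics/top0.png

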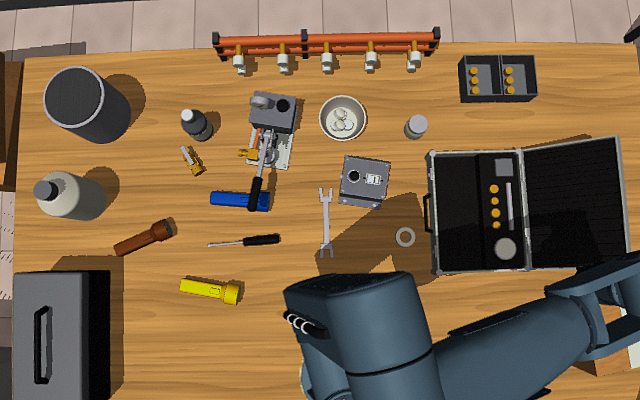

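Candidates for the torch in the top view are blue (240,200), brown (145,237) and yellow (210,290). I choose blue, which lies under the pump lever. Next is one close crop plus measurements.

```bash
python3 - <<'E'
from h import *
c=load('top'); f=c['frame']
cv2.imwrite('pics/crop1.png',cv2.resize(f[80:225,195:395,::-1],None,fx=4,fy=4,interpolation=cv2.INTER_CUBIC))
hsv=cv2.cvtColor(f,cv2.COLOR_RGB2HSV)
m=cv2.inRange(hsv,(110,120,50),(130,255,255)); m[:, :195]=0; m[:,300:]=0; m[:180]=0;m[225:]=0
v,u=np.nonzero(m); P=np.c_[u,v]
X=bydepth(c,P); print('blue',len(u),u.min(),u.max(),v.min(),v.max(),'z',np.percentile(X[:,2],[5,50,95]).round(3))
print(cv2.minAreaRect(onplane(c,P,0.028)[:,:2].astype(np.float32)))
# columns profile
for a in range(u.min(),u.max()+1,5):
    k=u==a; print(a,v[k].min(),v[k].max(),X[k,1].mean().round(3),X[k,0].min().round(3),X[k,0].max().round(3),X[k,2].max().round(3))
for n,p in dict(button=(354,177),window=(373,180),casTL=(428,151),casBL=(433,273),foam=(482,170),foamB=(480,260),bayflo=(455,200),grip=(255,195),gripE=(253,207),gripS=(259,181)).items():
    print(n,bydepth(c,[p]).round(3))
E
```

```text
blue 354 210 268 191 211 z [0.029 0.037 0.061]
((0.48398759961128235, 0.26927024126052856), (0.16211046278476715, 0.0530545711517334), 87.56201171875)
210 196 202 0.349 0.483 0.5 0.035
215 192 204 0.335 0.477 0.51 0.034
220 192 204 0.32 0.477 0.51 0.041
225 192 204 0.307 0.476 0.51 0.036
230 193 205 0.293 0.473 0.506 0.036
235 193 205 0.278 0.472 0.505 0.038
240 194 206 0.265 0.47 0.503 0.045
245 194 206 0.251 0.469 0.503 0.038Traceback (most recent call last):
  File "<stdin>", line 11, in <module>
    return umr_minimum(a, axis, None, out, keepdims, initial, where)
ValueError: zero-size array to reduction operation minimum which has no identity
```

View pics/crop1.png

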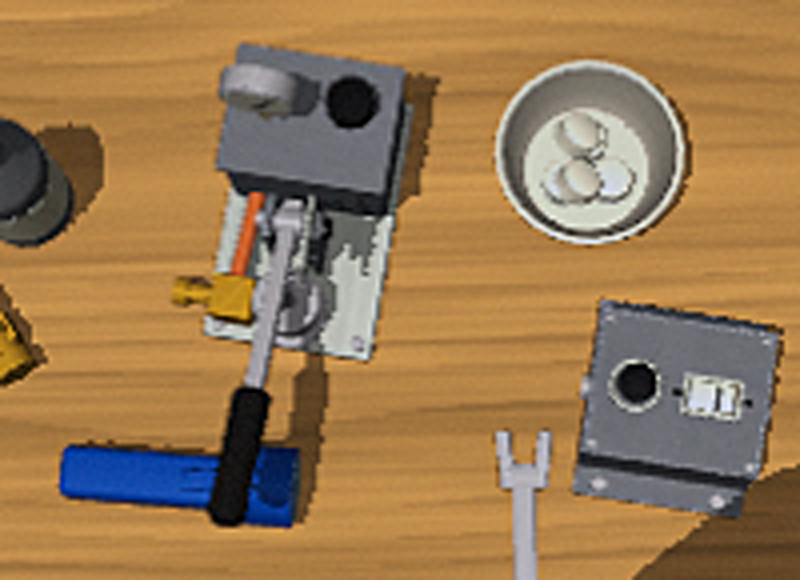

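Confirmed: the blue torch's head lies under the black grip, with its body out to +y (left in the image). Now the remaining positions.

```bash
python3 - <<'E'
from h import *
c=load('top'); f=c['frame']; d=c['depth']
D=lambda n,p:print(n,bydepth(c,[p]).round(3)[0])
for n,p in dict(bladeS=(266,140),bladeE=(259,175),grip1=(257,183),grip2=(255,195),grip3=(253,206),button=(354,175),plate=(285,165),bayflo=(455,200),bayflo2=(455,240)).items(): D(n,p)
# button: circle centre of dark blob
g=f.max(2); r=g[165:190,345:363]<40; v,u=np.nonzero(r); print('button',u.mean()+345,v.mean()+165,len(u),onplane(c,[(u.mean()+345,v.mean()+165)],.094))
# grip dark blob: depth z>0.1
V,U=np.mgrid[170:220,235:285]; P=np.c_[U.ravel(),V.ravel()]; X=bydepth(c,P); k=(f[P[:,1],P[:,0]].max(1)<50)&(X[:,2]>.11); 
Y=X[k]; print('grip',k.sum(),Y.min(0).round(3),Y.max(0).round(3),Y.mean(0).round(3)); 
for z0 in np.arange(.12,.18,.01):
    q=Y[abs(Y[:,2]-z0)<.004]
    if len(q): print(z0.round(3),q.mean(0).round(3),len(q))
# case: points height .055-.075 in region
V,U=np.mgrid[140:285,415:535]; P=np.c_[U.ravel(),V.ravel()]; X=bydepth(c,P)
k=(X[:,2]>.058)&(X[:,2]<.072); print('rim',cv2.minAreaRect(X[k,:2].astype(np.float32)),X[k].min(0),X[k].max(0))
k=(X[:,2]>.004)&(X[:,2]<.02)&(X[:,1]<-.215)&(X[:,1]>-.4); print('bayfloor',k.sum(),X[k].min(0),X[k].max(0),X[k].mean(0))
rim=(X[:,2]>.058)&(X[:,2]<.072)
for xx in np.arange(.3,.66,.04):
    q=X[rim&(abs(X[:,0]-xx)<.005)]
    if len(q): print('rim x',xx.round(2),'ymax',q[:,1].max().round(3),'y<',np.sort(q[:,1])[:1].round(3))
E
```

```text
bladeS [0.636 0.184 0.106]
bladeE [0.538 0.2   0.137]
grip1 [0.517 0.204 0.14 ]
grip2 [0.485 0.209 0.15 ]
grip3 [0.456 0.213 0.159]
button [ 0.539 -0.047  0.093]
plate [0.585 0.14  0.012]
bayflo [ 0.473 -0.335  0.015]
bayflo2 [ 0.361 -0.33   0.014]
button 353.98571428571427 175.07142857142858 70 [[ 0.53841502 -0.04703784  0.094     ]]
grip 302 [0.338 0.055 0.129] [0.534 0.229 1.376] [0.488 0.21  0.152]
0.13 [0.527 0.198 0.131] 6
0.14 [0.512 0.206 0.141] 87
0.15 [0.48  0.213 0.15 ] 110
0.16 [0.458 0.218 0.158] 40
rim ((0.43885087966918945, -0.3990676999092102), (0.33845052123069763, 0.2862013876438141), 0.3003823757171631) [ 0.26894542 -0.54171487  0.05800734] [ 0.60864953 -0.25652017  0.07199815]
bayfloor 5408 [ 0.2370178  -0.39995877  0.00400313] [ 0.64995001 -0.21519745  0.01998408] [ 0.43717944 -0.33181537  0.01256028]
rim x 0.3 ymax -0.262 y< [-0.53]
rim x 0.34 ymax -0.257 y< [-0.533]
rim x 0.38 ymax -0.261 y< [-0.536]
rim x 0.42 ymax -0.263 y< [-0.536]
rim x 0.46 ymax -0.263 y< [-0.537]
rim x 0.5 ymax -0.262 y< [-0.539]
rim x 0.54 ymax -0.258 y< [-0.537]
rim x 0.58 ymax -0.262 y< [-0.532]
```

```bash
cat >> h.py <<'E'
from scipy.spatial.transform import Rotation as Rn
def need(p,jaw=None,o=None):
    "tool-axis shift in cm and turn to bring TCP to p with tool y down and jaw axis at given yaw (deg)"
    o=o or ctrl.get_obs(); w,x,y,z=o['eef_rot']; R=Rn.from_quat([x,y,z,w])
    A=R.as_matrix(); print('t',round(o['time_s'],2),'tcp',o['eef_pos'].round(4),'jawdeg',np.degrees(np.arctan2(A[1,0],A[0,0])).round(1),'down',A[:,1].round(3),'F',o['wrist_force'].round(1),'op',round(o['opening'],3),'q',o['q'].round(2))
    print('shift cm',(R.inv().apply(np.array(p)-o['eef_pos'])*100).round(2))
    if jaw is not None:
        a=np.radians(jaw); X=np.array([np.cos(a),np.sin(a),0]); Y=np.array([0,0,-1.]); 
        T=Rn.from_matrix(np.c_[X,Y,np.cross(X,Y)]); print('turn',(R.inv()*T).as_rotvec().round(3))
E
python3 -m jog '[[[0,-3,0],[0,-0.102,0],8.54],[[0,-3,0],[0,-0.102,0],8.54],[[0,-3,0],[0,-0.102,0],8.54],[[0,-3,0],[0,-0.102,0],8.54],[[0,-3,0],[0,-0.102,0],8.54],[[0,0,0],[0,-0.102,0],8.54],[[0,0,0],[0,-0.102,0],8.54],[[0,0,0],[0,-0.102,0],8.54],[[0,0,0],[0,-0.102,0],8.54],[[0,0,0],[0,-0.102,0],8.54]]'
python3 -c "
from h import *
need([.493,.305,.30],-5)"
```

```text
time_s: 0.93
eef_pos: [0.2554, -0.5116, 0.3595]
eef_rot: [0.711, -0.702, 0.016, -0.014]
wrist_force: [0.6, -0.2, -0.3]
opening: 1.0
t 0.93 tcp [ 0.2554 -0.5116  0.3595] jawdeg -2.4 down [-0.003  0.013 -1.   ] F [ 0.6 -0.2 -0.3] op 1.0 q [-1.32  0.1   1.4  -0.    1.66 -1.27]
shift cm [20.27  6.92 82.52]
turn [-0.013  0.044 -0.004]
```

```bash
python3 -m jog '[[[1,0.2,3.9],[0,0.04,0],8.54],[[1,0.2,3.9],[0,0,0],8.54],[[1,0.2,3.9],[0,0,0],8.54],[[1,0.2,3.9],[0,0,0],8.54],[[1,0.2,3.9],[0,0,0],8.54],[[1,0.2,3.9],[0,0,0],8.54],[[1,0.2,3.9],[0,0,0],8.54],[[1,0.2,3.9],[0,0,0],8.54],[[1,0.2,3.9],[0,0,0],8.54],[[1,0.2,3.9],[0,0,0],8.54],[[1,0.2,3.9],[0,0,0],8.54],[[1,0.2,3.9],[0,0,0],8.54]]'
python3 -c "
from h import *
need([.493,.305,.20],-5)"
```

```text
time_s: 1.93
eef_pos: [0.4088, -0.043, 0.3342]
eef_rot: [0.714, -0.699, 0.035, -0.029]
wrist_force: [1.4, -0.7, 0.4]
opening: 1.002
t 1.93 tcp [ 0.4088 -0.043   0.3342] jawdeg -5.2 down [-0.008  0.022 -1.   ] F [ 1.4 -0.7  0.4] op 1.002 q [-0.41 -0.28  1.8   0.02  1.64 -0.32]
shift cm [ 5.35 14.12 35.12]
turn [-0.022 -0.004 -0.01 ]
```

```bash
python3 -m jog '[[[0.6,0.3,3.9],[-0.02,0,-0.01],8.54],[[0.6,0.3,3.9],[0,0,0],8.54],[[0.6,0.3,3.9],[0,0,0],8.54],[[0.6,0.3,3.9],[0,0,0],8.54],[[0.6,0.3,3.9],[0,0,0],8.54],[[0.6,1,3.9],[0,0,0],8.54],[[0.6,2,3.9],[0,0,0],8.54],[[0.6,2,3.9],[0,0,0],8.54],[[0.6,2,3.9],[0,0,0],8.54],[[0,2,1],[0,0,0],8.54],[[0,2,0],[0,0,0],8.54],[[0,0,0],[0,0,0],8.54]]'
python3 -c "
from h import *
c=snap('scene')
cv2.imwrite('pics/s2.png',cv2.resize(c['frame'][180:320,220:420,::-1],None,fx=4,fy=4))
need([.492,.308,.018],-5)"
```

```text
time_s: 2.93
eef_pos: [0.49, 0.3261, 0.2083]
eef_rot: [0.707, -0.706, 0.028, -0.029]
wrist_force: [-0.2, -0.3, -0.8]
opening: 1.0
t 2.98 tcp [0.4907 0.3262 0.2103] jawdeg -4.6 down [ 0.003  0.002 -1.   ] F [-1.1 -0.  -0.1] op 1.0 q [0.39 0.21 1.57 0.   1.36 0.46]
shift cm [ 0.21 19.23 -1.84]
turn [-0.002  0.007  0.003]
```

View pics/s2.png

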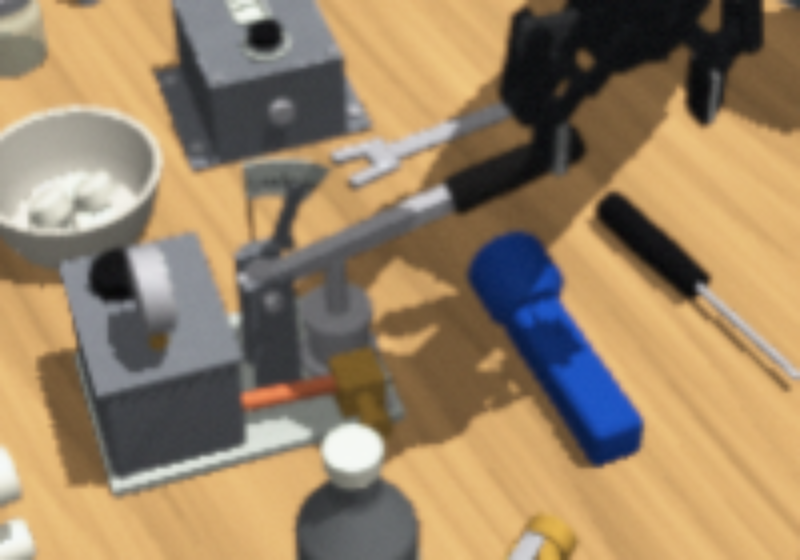

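```bash
python3 -m jog '[[[0.2,2,-0.7],[0,0,0],8.54],[[0,3,-0.7],[0,0,0],8.54],[[0,3,-0.7],[0,0,0],8.54],[[0,3,0],[0,0,0],8.54],[[0,3,0],[0,0,0],8.54],[[0,3,0],[0,0,0],8.54],[[0,2,0],[0,0,0],8.54],[[0,1,0],[0,0,0],8.54],[[0,0,0],[0,0,0],8.54]]'
python3 -c "
from h import *
need([.492,.304,.005],-5)
c=load('scene')"
```

```text
time_s: 3.73
eef_pos: [0.5055, 0.3036, 0.0202]
eef_rot: [0.71, -0.703, 0.021, -0.04]
wrist_force: [0.1, -0.2, 1.3]
opening: 1.002
t 3.73 tcp [0.5055 0.3036 0.0202] jawdeg -5.0 down [ 0.026  0.009 -1.   ] F [ 0.1 -0.2  1.3] op 1.002 q [ 0.34  0.43  1.71 -0.    0.97  0.43]
shift cm [-1.39  1.49 -0.09]
turn [-0.011  0.001  0.026]
```

```bash
python3 -m jog '[[[-0.7,0.7,0],[-0.01,0,0.026],8.54],[[-0.7,0.7,0],[0,0,0],8.54],[[0,0,0],[0,0,0],8.54],[[0,0,0],[0,0,0],8.54]]'
python3 -c "
from h import *
need([.492,.304,.005],-5)"
```

```text
time_s: 4.07
eef_pos: [0.4949, 0.3056, 0.0108]
eef_rot: [0.708, -0.705, 0.03, -0.033]
wrist_force: [-0.7, -0.3, 0.2]
opening: 1.002
t 4.07 tcp [0.4949 0.3056 0.0108] jawdeg -5.0 down [ 0.004  0.003 -1.   ] F [-0.7 -0.3  0.2] op 1.002 q [0.35 0.44 1.72 0.   0.98 0.44]
shift cm [-0.28  0.57 -0.19]
turn [-0.003 -0.001  0.004]
```

```bash
python3 -m jog '[[[-0.3,0.6,0],[0,0,0],8.54],[[0,0,0],[0,0,0],6],[[0,0,0],[0,0,0],4.5],[[0,0,0],[0,0,0],3],[[0,0,0],[0,0,0],2],[[0,0,0],[0,0,0],2],[[0,0,0],[0,0,0],2],[[0,0,0],[0,0,0],2],[[0,0,0],[0,0,0],2]]'
python3 -c "
from h import *
need([.492,.304,.005],-5)"
```

```text
time_s: 4.82
eef_pos: [0.4936, 0.3073, 0.0077]
eef_rot: [0.708, -0.704, 0.027, -0.034]
wrist_force: [-1.0, 0.5, 0.4]
opening: 0.389
t 4.82 tcp [0.4936 0.3073 0.0077] jawdeg -5.0 down [ 0.01   0.005 -1.   ] F [-1.   0.5  0.4] op 0.389 q [0.35 0.44 1.72 0.   0.96 0.44]
shift cm [-0.13  0.27 -0.35]
turn [-0.006  0.     0.009]
```

```bash
python3 -m jog '[[[0,-0.6,0.3],[0,0,0],2],[[0,-0.2,1.5],[0,0,0],2],[[0,0,2],[0,0,0],2],[[0,0,2],[0,0,0],2],[[0,0,2],[0,0,0],2],[[0,0,1.5],[0,0,0],2],[[0,-1,0.5],[0,0,0],2],[[0,-2,0],[0,0,0],2],[[0,-2,0],[0,0,0],2],[[0,-2,0],[0,0,0],2],[[0,0,0],[0,0,0],2]]'
python3 -c "
from h import *
c=snap('scene')
cv2.imwrite('pics/s3.png',cv2.resize(c['frame'][180:320,220:420,::-1],None,fx=4,fy=4))
need([.468,-.333,.28],-90)"
```

```text
time_s: 5.73
eef_pos: [0.498, 0.4154, 0.0886]
eef_rot: [0.708, -0.705, 0.03, -0.032]
wrist_force: [1.5, 1.0, -1.7]
opening: 0.386
t 5.78 tcp [0.4972 0.4148 0.0866] jawdeg -5.0 down [ 0.001  0.004 -1.   ] F [-0.1  0.2 -2.3] op 0.381 q [0.51 0.46 1.51 0.   1.17 0.6 ]
shift cm [  3.62 -19.61 -74.68]
turn [-0.004  1.484 -0.002]
```

View pics/s3.png

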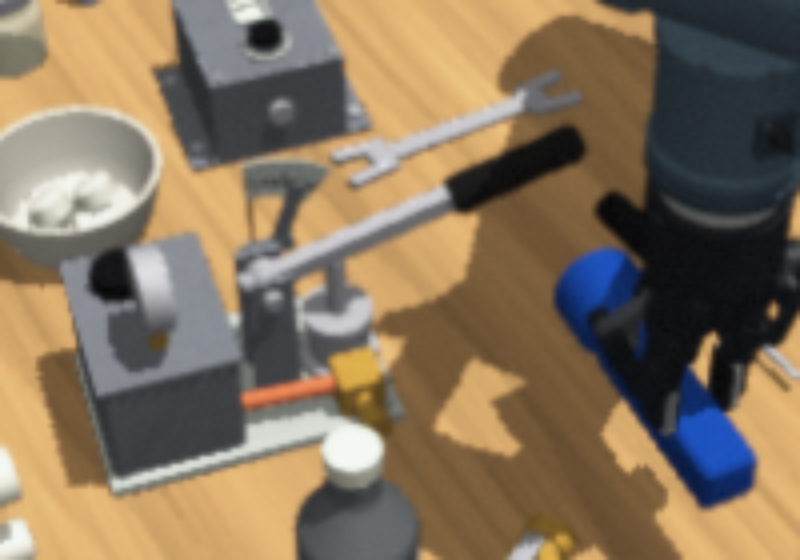

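```bash
python3 -m jog '[[[0,-3.4,0],[0,0.122,0],2],[[0,-3.4,0],[0,0.122,0],2],[[0,-3.4,0],[0,0.122,0],2],[[0,-3.4,0],[0,0.122,0],2],[[0,-3.4,0],[0,0.122,0],2],[[0,-3.4,0],[0,0.122,0],2],[[0,0,0],[0,0.122,0],2],[[0,0,0],[0,0.122,0],2],[[0,0,0],[0,0.122,0],2],[[0,0,0],[0,0.122,0],2],[[0,0,0],[0,0.122,0],2],[[0,0,0],[0,0.122,0],2]]'
python3 -c "
from h import *
need([.468,-.333,.28],-90)"
```

```text
time_s: 6.78
eef_pos: [0.4918, 0.4109, 0.2826]
eef_rot: [0.489, -0.503, 0.506, -0.501]
wrist_force: [-0.5, -0.3, -2.2]
opening: 0.389
t 6.78 tcp [0.4918 0.4109 0.2826] jawdeg -90.9 down [-0.019 -0.009 -1.   ] F [-0.5 -0.3 -2.2] op 0.389 q [0.51 0.29 1.32 0.   1.55 2.1 ]
shift cm [74.41  0.99 -1.22]
turn [ 0.019 -0.015  0.009]
```

```bash
python3 -m jog '[[[3,0,0],[0.019,-0.015,0.009],2],[[4,0,0],[0,0,0],2],[[4,0,0],[0,0,0],2],[[4,0,0],[0,0,0],2],[[4,0,0],[0,0,0],2],[[4,0,0],[0,0,0],2],[[4,0,0],[0,0,0],2],[[4,0,0],[0,0,0],2],[[4,0,0],[0,0,0],2],[[4,0,0],[0,0,0],2],[[4,0,0],[0,0,0],2],[[4,0,0],[0,0,0],2]]'
python3 -c "
from h import *
need([.468,-.333,.22],-90)"
```

```text
time_s: 7.78
eef_pos: [0.4789, -0.0707, 0.2634]
eef_rot: [-0.494, 0.506, -0.505, 0.495]
wrist_force: [0.9, -0.0, -2.6]
opening: 0.383
t 7.78 tcp [ 0.4789 -0.0707  0.2634] jawdeg -89.9 down [-0.022 -0.002 -1.   ] F [ 0.9 -0.  -2.6] op 0.383 q [-0.38 -0.05  1.74 -0.01  1.47  1.19]
shift cm [26.22  4.42 -1.03]
turn [0.022 0.001 0.002]
```

```bash
python3 -m jog '[[[3.9,0.3,0],[0.022,0,0],2],[[3.9,0.3,0],[0,0,0],2],[[3.9,0.3,0],[0,0,0],2],[[3.9,0.3,0],[0,0,0],2],[[3.9,0.5,0],[0,0,0],2],[[3,0.5,0],[0,0,0],2],[[1,1,0],[0,0,0],2],[[0,1,0],[0,0,0],2],[[0,0,0],[0,0,0],2]]'
python3 -c "
from h import *
c=snap('top'); f=c['frame']
hsv=cv2.cvtColor(f,cv2.COLOR_RGB2HSV); m=cv2.inRange(hsv,(110,120,50),(130,255,255)); m[:,:400]=0
v,u=np.nonzero(m); X=bydepth(c,np.c_[u,v]); 
if len(u): print('blue',len(u),X.min(0).round(3),X.max(0).round(3))
need([.468,-.333,.021],-90)
c=snap('scene')
cv2.imwrite('pics/s4.png',cv2.resize(c['frame'][40:190,170:370,::-1],None,fx=4,fy=4))"
```

```text
time_s: 8.53
eef_pos: [0.4702, -0.3235, 0.2077]
eef_rot: [0.496, -0.498, 0.507, -0.499]
wrist_force: [-0.8, 0.6, -3.5]
opening: 0.383
blue 56 [ 0.448 -0.341  0.217] [ 0.516 -0.228  0.527]
t 8.58 tcp [ 0.4704 -0.3232  0.2085] jawdeg -90.6 down [-0.009  0.005 -1.   ] F [-0.7  0.3 -3.9] op 0.388 q [-0.81  0.18  1.61 -0.    1.36  0.78]
shift cm [ 1.07 18.74 -0.05]
turn [ 0.009 -0.011 -0.004]
```

View pics/s4.png

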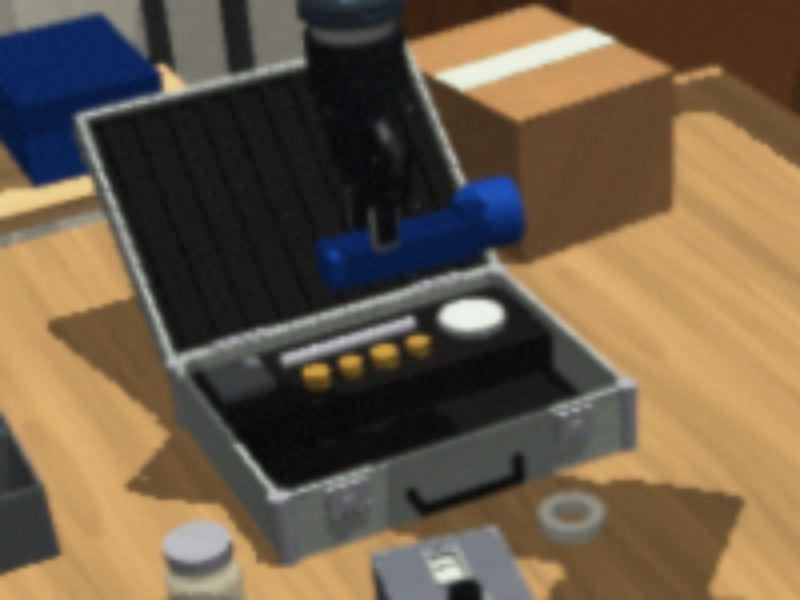

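```bash
python3 -m jog '[[[0.5,1.5,0],[0.009,-0.011,0],2],[[0.5,2.5,0],[0,0,0],2],[[0,2.5,0],[0,0,0],2],[[0,2.5,0],[0,0,0],2],[[0,2.5,0],[0,0,0],2],[[0,2,0],[0,0,0],2],[[0,1.5,0],[0,0,0],2],[[0,0.5,0],[0,0,0],2],[[0,0,0],[0,0,0],2],[[0,0,0],[0,0,0],2]]'
python3 -c "
from h import *
need([.468,-.333,.020],-90)"
```

```text
time_s: 9.47
eef_pos: [0.482, -0.3194, 0.0596]
eef_rot: [0.508, -0.503, 0.49, -0.499]
wrist_force: [0.9, -1.2, -2.6]
opening: 0.382
t 9.47 tcp [ 0.482  -0.3194  0.0596] jawdeg -88.7 down [ 0.014 -0.005 -1.   ] F [ 0.9 -1.2 -2.6] op 0.382 q [-0.79  0.35  1.72  0.01  1.05  0.75]
shift cm [ 1.31  3.94 -1.49]
turn [-0.014  0.023  0.005]
```

```bash
python3 -m jog '[[[0.7,0.4,-0.7],[-0.014,0.023,0.005],2],[[0.7,0.7,-0.6],[0,0,0],2],[[0.2,0.8,-0.3],[0,0,0],2],[[0,0.8,0],[0,0,0],2],[[0,0.6,0],[0,0,0],2],[[0,0,0],[0,0,0],2],[[0,0,0],[0,0,0],2]]'
python3 -c "
from h import *
need([.468,-.333,.020],-90)"
```

```text
time_s: 10.05
eef_pos: [0.4673, -0.3401, 0.0286]
eef_rot: [-0.499, 0.5, -0.498, 0.503]
wrist_force: [0.3, -1.1, -2.7]
opening: 0.383
t 10.05 tcp [ 0.4673 -0.3401  0.0286] jawdeg -90.2 down [ 0.004 -0.006 -1.   ] F [ 0.3 -1.1 -2.7] op 0.383 q [-0.83  0.41  1.73 -0.    1.    0.74]
shift cm [-0.71  0.85  0.07]
turn [-0.004 -0.003  0.006]
```

Not yet touching, so I go down in small rows, watching the force.

```bash
python3 -m jog '[[[-0.7,0.3,0],[0,0,0],2],[[0,0.4,0],[0,0,0],2],[[0,0.3,0],[0,0,0],2],[[0,0.1,0],[0,0,0],2],[[0,0,0],[0,0,0],2]]'
python3 -c "
from h import *
need([.468,-.333,.020],-90)"
```

```text
time_s: 10.47
eef_pos: [0.468, -0.3332, 0.0202]
eef_rot: [-0.499, 0.501, -0.497, 0.503]
wrist_force: [0.2, -0.1, -1.9]
opening: 0.384
t 10.47 tcp [ 0.468  -0.3332  0.0202] jawdeg -90.1 down [ 0.004 -0.008 -1.   ] F [ 0.2 -0.1 -1.9] op 0.384 q [-0.82  0.41  1.74 -0.    0.98  0.75]
shift cm [-0.02  0.02 -0.  ]
turn [-0.004 -0.001  0.008]
```

```bash
python3 -m jog '[[[0,0.3,0],[0,0,0],2],[[0,0.1,0],[0,0,0],2],[[0,0,0],[0,0,0],2],[[0,0,0],[0,0,0],2]]'
```

```text
time_s: 10.8
eef_pos: [0.4691, -0.3336, 0.0202]
eef_rot: [-0.499, 0.502, -0.496, 0.504]
wrist_force: [-1.0, -0.4, -2.1]
opening: 0.387
```

```bash
python3 -m jog '[[[0,0.3,0],[0,0,0],2],[[0,0.3,0],[0,0,0],2],[[0,0.3,0],[0,0,0],2]]'
```

```text
time_s: 11.05
eef_pos: [0.4693, -0.3339, 0.0195]
eef_rot: [-0.499, 0.502, -0.496, 0.502]
wrist_force: [-11.3, 9.8, 29.4]
opening: 0.384
```

```bash
python3 -m jog '[[[0,-0.2,0],[0,0,0],2],[[0,0,0],[0,0,0],3.5],[[0,0,0],[0,0,0],4.5],[[0,0,0],[0,0,0],5.5],[[0,0,0],[0,0,0],5.5],[[0,-1,0],[0,0,0],5.5],[[0,-2,0],[0,0,0],5.5],[[0,-3.5,0],[0,0,0],5.5],[[0,-3.5,0],[0,0,0],5.5],[[0,-3.5,0],[0,0,0],5.5],[[0,-3.5,0],[0,0,0],5.5],[[0,0,0],[0,0,0],5.5]]'
python3 -c "
from h import *
c=snap('scene'); f=c['frame']
hsv=cv2.cvtColor(f,cv2.COLOR_RGB2HSV); m=cv2.inRange(hsv,(110,120,50),(130,255,255)); m[:,:215]=0;m[:,330:]=0;m[:90]=0;m[190:]=0
v,u=np.nonzero(m); X=bydepth(c,np.c_[u,v]); 
print('blue',len(u),X.min(0).round(3),X.max(0).round(3))
cv2.imwrite('pics/s5.png',cv2.resize(f[40:190,170:370,::-1],None,fx=3,fy=3))
need([.485,.21,.25],-90)"
```

```text
time_s: 12.05
eef_pos: [0.4676, -0.3304, 0.1975]
eef_rot: [-0.499, 0.502, -0.499, 0.5]
wrist_force: [1.2, -0.5, 1.4]
opening: 0.643
blue 502 [ 0.317 -0.407  0.01 ] [ 0.52  -0.298  0.071]
t 12.1 tcp [ 0.4667 -0.3296  0.1946] jawdeg -89.9 down [-0.004 -0.002 -1.   ] F [0.7 0.7 0.5] op 0.643 q [-0.82  0.19  1.63 -0.    1.33  0.75]
shift cm [-53.94  -5.65   1.94]
turn [0.004 0.003 0.002]
```

View pics/s5.png

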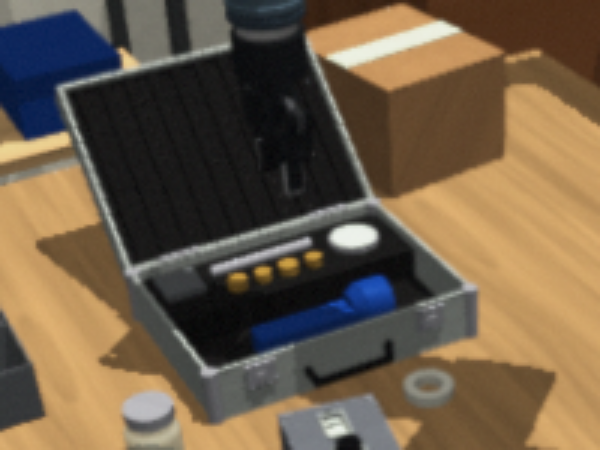

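```bash
python3 -m jog '[[[-3,-1.5,0],[0,0,0],0],[[-4,-1,0],[0,0,0],0],[[-4,-1,0],[0,0,0],0],[[-4,-0.5,0],[0,0,0],0],[[-4,-0.5,0],[0,0,0],0],[[-4,-0.5,0],[0,0,0],0],[[-4,-0.5,0],[0,0,0],0],[[-4,-0.5,0],[0,0,0],0],[[-4,-0.5,0],[0,0,0],0],[[-4,0,0],[0,0,0],0],[[-4,0,0],[0,0,0],0],[[-4,0,0],[0,0,0],0]]'
python3 -c "
from h import *
need([.485,.21,.22],-99)"
```

```text
time_s: 13.1
eef_pos: [0.4615, 0.1514, 0.2533]
eef_rot: [0.493, -0.5, 0.507, -0.499]
wrist_force: [1.2, -0.2, 0.6]
opening: 0.002
t 13.1 tcp [0.4615 0.1514 0.2533] jawdeg -90.8 down [-0.014  0.002 -1.   ] F [ 1.2 -0.2  0.6] op 0.002 q [ 0.07 -0.05  1.76  0.    1.45  1.65]
shift cm [-5.89  3.31  2.32]
turn [ 0.014  0.144 -0.   ]
```

```bash
python3 -m jog '[[[-3,0,1],[0.014,0,0],0],[[-2.5,0,1],[0,0,0],0],[[-0.7,1,0],[0,0.07,0],0],[[0,1,0],[0,0.07,0],0],[[0,1,0],[0,0,0],0],[[0,0,0],[0,0,0],0],[[0,0,0],[0,0,0],0]]'
python3 -c "
from h import *
need([.485,.21,.150],-99)"
```

```text
time_s: 13.68
eef_pos: [0.4765, 0.2256, 0.2155]
eef_rot: [0.461, -0.465, 0.537, -0.532]
wrist_force: [1.0, -0.1, 0.0]
opening: -0.001
t 13.68 tcp [0.4765 0.2256 0.2155] jawdeg -98.2 down [-0.01   0.002 -1.   ] F [ 1.  -0.1  0. ] op -0.001 q [0.21 0.07 1.71 0.   1.36 1.93]
shift cm [1.42 6.54 1.13]
turn [ 0.01   0.014 -0.001]
```

```bash
python3 -m jog '[[[0.8,1,0.5],[0.01,0.014,0],0],[[0.6,1,0.5],[0,0,0],0],[[0,1,0],[0,0,0],0],[[0,1,0],[0,0,0],0],[[0,0,0],[0,0,0],0],[[0,0,0],[0,0,0],0]]'
python3 -c "
from h import *
need([.485,.21,.150],-99)"
```

```text
time_s: 14.18
eef_pos: [0.4849, 0.2071, 0.173]
eef_rot: [0.46, -0.46, 0.538, -0.537]
wrist_force: [-0.3, 0.7, 1.5]
opening: 0.0
t 14.18 tcp [0.4849 0.2071 0.173 ] jawdeg -98.9 down [-0.001  0.001 -1.   ] F [-0.3  0.7  1.5] op 0.0 q [0.18 0.11 1.76 0.   1.27 1.9 ]
shift cm [-0.28  2.3  -0.03]
turn [ 0.001  0.002 -0.001]
```

```bash
python3 -m jog '[[[0,0.7,0],[0,0,0],0],[[0,0.7,0],[0,0,0],0],[[0,0.7,0],[0,0,0],0],[[0,0.5,0],[0,0,0],0],[[0,0.5,0],[0,0,0],0],[[0,0.5,0],[0,0,0],0],[[0,0.5,0],[0,0,0],0],[[0,0.5,0],[0,0,0],0],[[0,0.5,0],[0,0,0],0]]'
python3 -c "
from h import *
need([.480,.21,.110],-99)"
```

```text
time_s: 14.93
eef_pos: [0.4858, 0.2082, 0.119]
eef_rot: [0.461, -0.459, 0.537, -0.537]
wrist_force: [-0.8, -0.1, 1.8]
opening: -0.002
t 14.93 tcp [0.4858 0.2082 0.119 ] jawdeg -98.8 down [ 0.002  0.002 -1.   ] F [-0.8 -0.1  1.8] op -0.002 q [0.18 0.18 1.81 0.   1.16 1.9 ]
shift cm [-0.08  0.89 -0.61]
turn [-0.002  0.003 -0.002]
```

Now shorter calls, watching the force.

```bash
python3 -m jog '[[[0,0.4,0],[0,0,0],0],[[0,0.4,0],[0,0,0],0]]';python3 -m jog '[[[0,0.3,0],[0,0,0],0],[[0,0.3,0],[0,0,0],0]]'|sed -n '2p;4p';python3 -m jog '[[[0,0.3,0],[0,0,0],0],[[0,0.3,0],[0,0,0],0]]'|sed -n '2p;4p'
```

```text
time_s: 15.1
eef_pos: [0.4856, 0.2083, 0.11]
eef_rot: [0.461, -0.459, 0.537, -0.537]
wrist_force: [-0.7, 0.3, 2.2]
opening: -0.0
eef_pos: [0.4854, 0.2083, 0.1032]
wrist_force: [-0.7, 0.2, 1.0]
eef_pos: [0.4854, 0.2083, 0.0967]
wrist_force: [-1.2, -0.6, 1.6]
```

```bash
for i in 1; do python3 -m jog '[[[0,0.3,0],[0,0,0],0],[[0,0.3,0],[0,0,0],0]]'|sed -n '2p;4p'; done; python3 -m jog '[[[0,0.3,0],[0,0,0],0]]'|sed -n '2p;4p'; python3 -m jog '[[[0,0.3,0],[0,0,0],0]]'|sed -n '2p;4p'
```

```text
eef_pos: [0.4854, 0.2084, 0.0901]
wrist_force: [-1.3, -0.6, 1.4]
eef_pos: [0.4853, 0.2084, 0.0868]
wrist_force: [-1.9, 0.0, 2.3]
eef_pos: [0.4853, 0.2084, 0.0835]
wrist_force: [-1.8, 0.6, 1.5]
```

```bash
python3 -m jog '[[[0,0.3,0],[0,0,0],0]]'|sed -n '2p;4p'; python3 -m jog '[[[0,0.3,0],[0,0,0],0]]'|sed -n '2p;4p'; python3 -m jog '[[[0,0.2,0],[0,0,0],0]]'|sed -n '2p;4p'
```

```text
eef_pos: [0.4853, 0.2084, 0.0802]
wrist_force: [-1.1, -0.0, 1.3]
eef_pos: [0.4852, 0.2085, 0.0768]
wrist_force: [-2.1, -0.1, 1.9]
eef_pos: [0.4851, 0.2085, 0.0744]
wrist_force: [-1.5, 0.3, 1.3]
```

```bash
python3 -m jog '[[[0,0.25,0],[0,0,0],0]]'|sed -n '2p;4p'; python3 -m jog '[[[0,0.25,0],[0,0,0],0]]'|sed -n '2p;4p'; python3 -m jog '[[[0,0.2,0],[0,0,0],0]]'|sed -n '2p;4p'
```

```text
eef_pos: [0.4851, 0.2085, 0.0717]
wrist_force: [-3.1, 0.5, 4.3]
eef_pos: [0.4852, 0.2086, 0.0693]
wrist_force: [-3.3, -0.5, 7.8]
eef_pos: [0.4853, 0.2086, 0.0676]
wrist_force: [-3.9, -1.1, 8.8]
```

```bash
python3 -m jog '[[[0,0.2,0],[0,0,0],0]]'|sed -n '2p;4p'; python3 -m jog '[[[0,0.2,0],[0,0,0],0]]'|sed -n '2p;4p'
```

```text
eef_pos: [0.4854, 0.2086, 0.0661]
wrist_force: [-4.9, -1.8, 10.9]
eef_pos: [0.4854, 0.2087, 0.0648]
wrist_force: [-5.6, -1.0, 12.3]
```

```bash
python3 -m jog '[[[0,0,0],[0,0,0],0],[[0,0,0],[0,0,0],0],[[0,0,0],[0,0,0],0],[[0,0,0],[0,0,0],0]]'|sed -n '2p;4p'; python3 -m jog '[[[0,0.1,0],[0,0,0],0],[[0,0,0],[0,0,0],0],[[0,0,0],[0,0,0],0],[[0,0,0],[0,0,0],0]]'|sed -n '2p;4p'

```

```text
eef_pos: [0.4853, 0.2086, 0.0666]
wrist_force: [-3.4, -0.0, 5.8]
eef_pos: [0.4853, 0.2085, 0.0673]
wrist_force: [-3.5, 0.2, 5.4]
```

```bash
python3 -m jog '[[[0,-1,0],[0,0,0],0],[[0,-2,0],[0,0,0],0],[[0,-3,0],[0,0,0],0],[[0,-3,0],[0,0,0],0],[[0,-3,0],[0,0,0],0],[[0,-2,0],[0,0,0],0],[[3.5,0,0],[0,0,0],0],[[4,0,0],[0,0,0],0],[[4,0,0],[0,0,0],0],[[4,0,0],[0,0,0],0],[[3,0,0],[0,0,0],0],[[0,0,0],[0,0,0],0]]'
python3 - <<'E'
from h import *
need([.538,-.047,.15],-99)
c=snap('scene'); cv2.imwrite('pics/s6.png',cv2.resize(c['frame'][205:280,265:375,::-1],None,fx=7,fy=7,interpolation=cv2.INTER_CUBIC))
t=snap('top')
V,U=np.mgrid[120:225,235:290]; P=np.c_[U.ravel(),V.ravel()]; X=bydepth(t,P)
# lever strip: along line pivot(.645,.184) dir (-.987,.16)
e=np.array([-.987,.16]); r=X[:,:2]-[.645,.184]; s=r@e; w=r@[-.16,-.987]
k=(abs(w)<.015)&(s>.13)&(s<.21)&(X[:,2]>.03)&(X[:,2]<.2)&(t['frame'][P[:,1],P[:,0]].max(1)<60)
print(k.sum()); p=np.polyfit(s[k],X[k,2],1); print('slope',np.arctan(p[0]),'travel',.25-np.arctan(p[0]),'z at .165',np.polyval(p,.165))
E
```

```text
time_s: 18.1
eef_pos: [0.4607, 0.0197, 0.2211]
eef_rot: [-0.466, 0.459, -0.53, 0.539]
wrist_force: [-0.1, -0.3, 0.2]
opening: -0.001
t 18.1 tcp [0.4607 0.0197 0.2211] jawdeg -98.3 down [ 0.016 -0.003 -1.   ] F [-0.1 -0.3  0.2] op -0.001 q [-0.22 -0.11  1.88  0.    1.35  1.5 ]
shift cm [5.49 7.26 8.49]
turn [-0.016  0.013  0.   ]
241
slope -0.060928404986227265 travel 0.31092840498622726 z at .165 0.09340298755095106
```

View pics/s6.png

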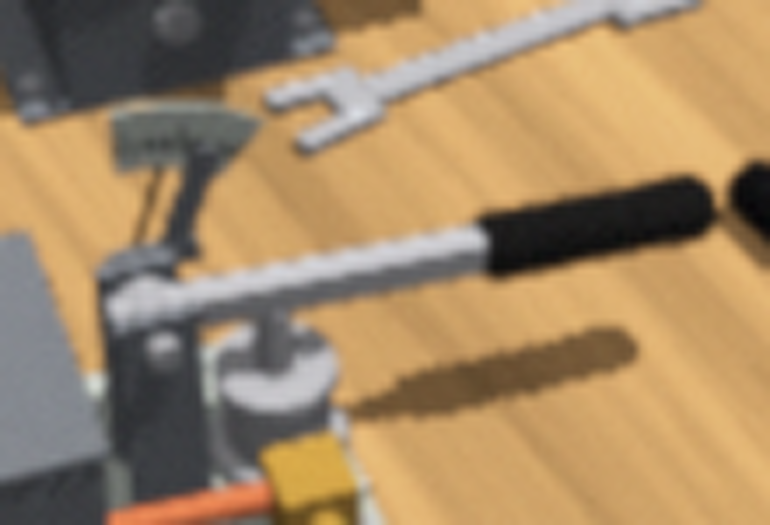

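The needle is the thin line at (150,205) in the crop, and it has leaned over since the start. I put the before and after views of the scale and the drum window into one composite and compare them with projected needle angles.

```bash
python3 - <<'E'
from h import *
a=cv2.imread('pics/scene0.png'); c=load('scene'); b=c['frame'][...,::-1]; top0=cv2.imread('pics/top0.png')
z=lambda im,r0,r1,c0,c1,k:cv2.resize(im[r0:r1,c0:c1],None,fx=k,fy=k,interpolation=cv2.INTER_CUBIC)
A=z(a,214,249,275,310,11);B=z(b,214,249,275,310,11);C=z(top0,168,190,360,388,13)
H=np.zeros((385+C.shape[0],780,3),np.uint8); H[:385,:385]=A; H[:385,390:775]=B; H[385:,:C.shape[1]]=C
cv2.imwrite('pics/comp.png',H[:600])
yaw=-.16; ex=np.array([np.cos(yaw),np.sin(yaw),0]); ey=np.array([-np.sin(yaw),np.cos(yaw),0]); ez=np.array([0,0,1.])
p0=np.array([.645,.184,.095])
for r in(.03,.06):
  for t in np.arange(0,.72,.14):
    print(r,round(t/.07),(11*(proj(c,p0-.018*ey+r*(-np.sin(t)*ex+np.cos(t)*ez))-[275,214])).round(0))
t=load('top'); V,U=np.mgrid[120:225,235:290]; P=np.c_[U.ravel(),V.ravel()]
for n,t in(('now',t),):
    X=bydepth(t,P); r=X[:,:2]-[.645,.184]; s=-r@ex[:2]; w=r@ey[:2]
    for s0 in np.arange(.03,.22,.015):
        k=(abs(s-s0)<.006)&(abs(w)<.03)&(X[:,2]>.05)&(X[:,2]<.2)
        if k.any(): print('s',s0.round(3),k.sum(),'z med',np.median(X[k,2]).round(4),'max',X[k,2].max().round(3),'w',np.median(w[k]).round(3))
E
```

```text
0.03 0 [[117. 233.]]
0.03 2 [[135. 229.]]
0.03 4 [[152. 227.]]
0.03 6 [[169. 227.]]
0.03 8 [[186. 230.]]
0.03 10 [[201. 234.]]
0.06 0 [[107. 134.]]
0.06 2 [[144. 127.]]
0.06 4 [[180. 123.]]
0.06 6 [[215. 124.]]
0.06 8 [[247. 129.]]
0.06 10 [[277. 138.]]
s 0.03 71 z med 0.0582 max 0.169 w -0.005
s 0.045 71 z med 0.0592 max 0.159 w -0.005
s 0.06 33 z med 0.096 max 0.104 w -0.003
s 0.075 21 z med 0.0968 max 0.102 w -0.0
s 0.09 24 z med 0.0966 max 0.104 w 0.001
s 0.105 26 z med 0.0942 max 0.101 w 0.001
s 0.12 35 z med 0.0954 max 0.104 w 0.002
s 0.135 45 z med 0.0956 max 0.101 w 0.002
s 0.15 41 z med 0.0942 max 0.101 w -0.0
s 0.165 43 z med 0.093 max 0.103 w 0.003
s 0.18 40 z med 0.0921 max 0.099 w 0.003
s 0.195 41 z med 0.0914 max 0.098 w 0.003
s 0.21 14 z med 0.0881 max 0.097 w 0.005
```

View pics/comp.png

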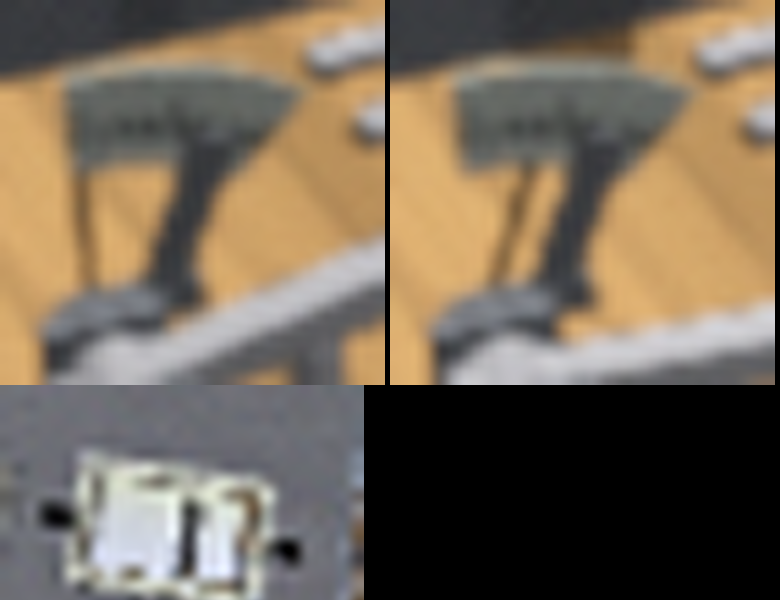

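The needle leaned about 4 divisions by its slope, and the depth fit gives 4.4. The press height suggested about 6. I measure the needle numerically, then press again with the camera watching to settle it.

```bash
cat >> h.py <<'E'
def needle(fr):
    g=cv2.cvtColor(fr,cv2.COLOR_RGB2GRAY).astype(float); R=[];U=[]
    for r in range(231,240):
        lo,hi=279,int(290-(r-231)*.35); seg=g[r,lo:hi]; w=np.clip(np.percentile(seg,75)-seg-15,0,None); i=w.argmax()
        j=slice(max(0,i-1),i+2)
        if w[j].sum()>0: R.append(r);U.append(lo+(w[j]*np.arange(lo,hi)[j]).sum()/w[j].sum())
    p=np.polyfit(np.array(R)-240,U,1); return -p[0],p[1],np.round(U,1)
def model(c):
    yaw=-.16; ex=np.array([np.cos(yaw),np.sin(yaw),0]); ey=np.array([-np.sin(yaw),np.cos(yaw),0]); ez=np.array([0,0,1.]); p0=np.array([.645,.184,.095]); o=[]
    for n in range(11):
        a=n*.07; q=proj(c,[p0-.018*ey+r*(-np.sin(a)*ex+np.cos(a)*ez) for r in(.03,.05)]); d=q[1]-q[0]; o.append(-d[0]/d[1])
    return np.array(o)
E
python3 -c "
from h import *
c=load('scene'); m=model(c); print(m.round(3))
for fr in (cv2.imread('pics/scene0.png')[...,::-1],c['frame']):
    n=needle(np.ascontiguousarray(fr)); print(n, 'div',np.interp(n[0],m,range(11)))
need([.485,.212,.15],-99)
"
python3 -m jog '[[[-4,0,0],[0,0,0],0],[[-4,0,0],[0,0,0],0],[[-4,0,0],[0,0,0],0],[[-4,0,0],[0,0,0],0],[[-2.5,0.5,-1],[0,0,0],0],[[0,1,0],[0,0,0],0],[[0,1,0],[0,0,0],0],[[0,1,0],[0,0,0],0],[[0,0,0],[0,0,0],0]]'
python3 -c "
from h import *
need([.485,.212,.10],-99)"
```

```text
[-0.092  0.003  0.093  0.181  0.267  0.353  0.438  0.525  0.613  0.704
  0.798]
(np.float64(-0.0902459675093049), np.float64(561.7105385123155), array([561. , 561. , 561. , 561.1, 561.3, 561.4, 561.5, 561.5, 561.6])) div 0.013503020672554999
(np.float64(0.2678356521736034), np.float64(563.0570594941718), array([565.3, 565.1, 565. , 564.9, 564.5, 564.1, 563.8, 563.6, 563.3])) div 4.007156460960758
t 18.2 tcp [0.4611 0.023  0.2211] jawdeg -98.2 down [ 0.016 -0.    -1.   ] F [0.2 0.6 0.6] op 0.0 q [-0.21 -0.11  1.88  0.    1.35  1.5 ]
shift cm [-19.04   7.14  -0.45]
turn [-0.016  0.014 -0.002]
time_s: 18.95
eef_pos: [0.48, 0.2222, 0.1857]
eef_rot: [-0.47, 0.457, -0.529, 0.539]
wrist_force: [-1.0, -0.6, 0.1]
opening: -0.003
t 18.95 tcp [0.48   0.2222 0.1857] jawdeg -98.1 down [ 0.022  0.002 -1.   ] F [-1.  -0.6  0.1] op -0.003 q [ 0.21  0.08  1.76 -0.    1.27  1.92]
shift cm [0.99 8.58 0.45]
turn [-0.022  0.016 -0.005]
```

```bash
python3 -m jog '[[[0.7,1.5,0.4],[-0.022,0.016,0],0],[[0.3,1.5,0],[0,0,0],0],[[0,1.5,0],[0,0,0],0],[[0,1.5,0],[0,0,0],0],[[0,1.2,0],[0,0,0],0],[[0,0,0],[0,0,0],0],[[0,0,0],[0,0,0],0]]'
cat > look.py <<'E'
from h import *
c=snap('scene'); n=needle(c['frame']); print('div',np.interp(n[0],model(c),range(11)).round(2)); need([.485,.212,.072],-99)
E
python3 look.py
```

```text
time_s: 19.53
eef_pos: [0.4839, 0.2044, 0.1102]
eef_rot: [0.457, -0.456, 0.542, -0.539]
wrist_force: [-0.7, -0.3, 0.5]
opening: -0.001
div 4.08
t 19.58 tcp [0.4838 0.2043 0.1102] jawdeg -99.6 down [-0.002  0.004 -1.   ] F [-0.8 -0.1 -0.6] op 0.001 q [0.17 0.18 1.82 0.   1.14 1.91]
shift cm [-0.76  3.83  0.  ]
turn [ 0.003 -0.011 -0.003]
```

```bash
python3 -m jog '[[[-0.5,0.5,0],[0,-0.01,0],0],[[0,0.5,0],[0,0,0],0],[[0,0.4,0],[0,0,0],0],[[0,0,0],[0,0,0],0]]'|sed -n '2p;4p'; python3 look.py|head -1;  python3 -m jog '[[[0,0.3,0],[0,0,0],0],[[0,0.3,0],[0,0,0],0],[[0,0.3,0],[0,0,0],0]]'|sed -n '2p;4p'; python3 look.py|head -1
```

```text
eef_pos: [0.487, 0.2094, 0.0981]
wrist_force: [-0.5, 0.4, -0.2]
div 4.98
eef_pos: [0.4882, 0.2099, 0.09]
wrist_force: [-0.1, -0.7, -0.3]
div 5.45
```

```bash
for k in 1; do python3 -m jog '[[[0,0.3,0],[0,0,0],0],[[0,0.3,0],[0,0,0],0],[[0,0.3,0],[0,0,0],0]]'|sed -n '2p;4p'; python3 look.py|head -1; done; python3 -m jog '[[[0,0.3,0],[0,0,0],0],[[0,0.2,0],[0,0,0],0]]'|sed -n '2p;4p'; python3 look.py|head -1; python3 -m jog '[[[0,0.2,0],[0,0,0],0]]'|sed -n '2p;4p'; python3 look.py|head -1
```

```text
eef_pos: [0.4879, 0.21, 0.0798]
wrist_force: [0.1, -0.3, 0.3]
div 5.02
eef_pos: [0.4874, 0.2098, 0.0736]
wrist_force: [0.9, -0.2, -0.1]
div 5.17
eef_pos: [0.4876, 0.2099, 0.0717]
wrist_force: [-1.8, -0.5, 6.0]
div 5.43
```

```bash
python3 - <<'E'
from h import *
c=load('scene'); cv2.imwrite('pics/s7.png',cv2.resize(c['frame'][190:280,265:385,::-1],None,fx=6,fy=6,interpolation=cv2.INTER_CUBIC)); n=needle(c['frame']);print(n)
E
```

```text
(np.float64(0.38915008665986883), np.float64(562.8261035718832), array([565.9, 566. , 566. , 565.2, 565. , 564.1, 564. , 563.8, 563. ]))
```

View pics/s7.png

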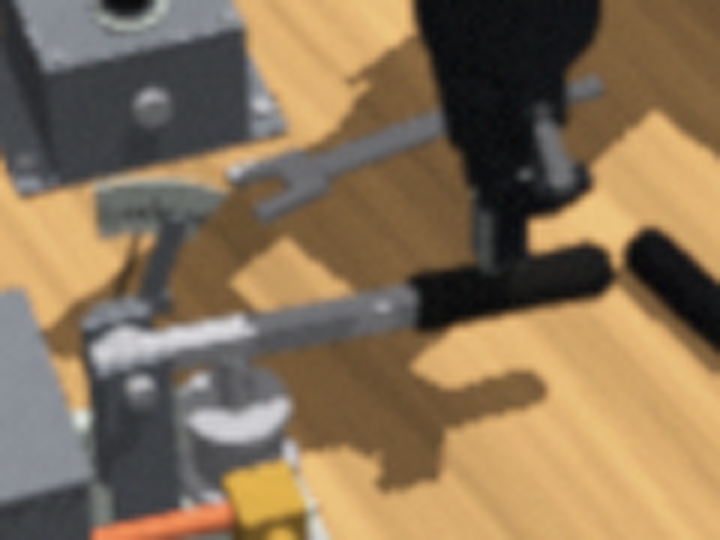

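```bash
python3 - <<'E'
from h import *
c=load('scene')
for z in (.0717,.083,.093): print(z,proj(c,[.4876,.2099,z]).round(1), 'crop',((proj(c,[.4876,.2099,z])-[265,190])*6).round())
E
```

```text
0.0717 [[348.  239.1]] crop [[498. 295.]]
0.083 [[348.1 235.9]] crop [[499. 276.]]
0.093 [[348.2 233.1]] crop [[499. 259.]]
```

```bash
python3 -m jog '[[[0,-0.5,0],[0,0,0],0],[[0,-2,0],[0,0,0],0],[[0,-3,0],[0,0,0],0],[[0,-3,0],[0,0,0],0],[[0,-3,0],[0,0,0],0],[[0,-2,0],[0,0,0],0],[[4,0,0],[0,0,0],0],[[4,0,0],[0,0,0],0],[[4,0,0],[0,0,0],0],[[4,0,0],[0,0,0],0],[[4,0,0],[0,0,0],0],[[4,0,0],[0,0,0],0]]' | head -2
cat > m.py <<'E'
from h import *
ca=snap('scene'); t=snap('top')
n=needle(ca['frame']); print('needle div',np.interp(n[0],model(ca),range(11)).round(2),n)
# lever in the scene image: grip silhouette ends/axis, before vs after
for fr in (cv2.imread('pics/scene0.png')[...,::-1],ca['frame']):
    hsv=cv2.cvtColor(np.ascontiguousarray(fr),cv2.COLOR_RGB2HSV); g=fr.max(2)
    m=((g<45)).astype(np.uint8); m[:, :320]=0; m[:,372]=0; m[:,373:]=0; m[:205]=0; m[260:]=0
    k,l,s,ce=cv2.connectedComponentsWithStats(m); i=1+np.argmax(s[1:,4]); print('grip blob',s[i],ce[i].round(2))
    v,u=np.nonzero(l==i); print(np.polyfit(u-u.mean(),v,1).round(3))
# model of grip axis centre s=.17 projected
yaw=-.16; ex=np.array([np.cos(yaw),np.sin(yaw),0]); p0=np.array([.645,.184,.095])
for d in range(0,9):
    a=.25-.07*d; P=[p0-s*np.cos(a)*ex+[0,0,s*np.sin(a)] for s in(.125,.17,.215)]; q=proj(ca,P); print(d,q[1].round(1),'slope',((q[2]-q[0])[1]/(q[2]-q[0])[0]).round(3))
need([.538,-.047,.15],-99)
E
python3 m.py
```

```text
time_s: 21.92
eef_pos: [0.4493, -0.0293, 0.2165]
needle div 4.07 (np.float64(0.27355894530332453), np.float64(563.0287273150948), array([565.4, 565.1, 565. , 564.9, 564.5, 564.1, 563.7, 563.6, 563.3]))
grip blob [332 212  34  20 261] [348.08 221.83]
[ -0.418 221.831]
grip blob [335 231  32  13 234] [349.96 236.86]
[-1.92000e-01  2.36859e+02]
0 [350.4 219.7] slope -0.469
1 [351.2 222.9] slope -0.412
2 [351.7 226.1] slope -0.357
3 [352.  229.5] slope -0.304
4 [351.9 232.9] slope -0.251
5 [351.5 236.3] slope -0.198
6 [350.8 239.7] slope -0.145
7 [349.8 243.1] slope -0.092
8 [348.6 246.5] slope -0.037
t 22.02 tcp [ 0.4494 -0.0332  0.2165] jawdeg -98.6 down [ 0.011  0.002 -1.   ] F [ 0.3  0.9 -0.2] op -0.0 q [-0.34 -0.12  1.9   0.01  1.35  1.38]
shift cm [0.07 6.75 8.89]
turn [-0.011  0.007 -0.004]
```

```bash
python3 - <<'E'
from h import *
t=load('top'); c=load('scene')
V,U=np.mgrid[85:225,230:305]; P=np.c_[U.ravel(),V.ravel()]; X=bydepth(t,P)
k=(X[:,2]>.088)&(X[:,2]<.102)&(X[:,0]>.67); 
print('tank',cv2.minAreaRect(onplane(t,P[k],.095)[:,:2].astype(np.float32)))
# lever grip+blade line in top
s=X[:,0]
k=(X[:,2]>.075)&(X[:,2]<.11)&(X[:,0]>.43)&(X[:,0]<.60)&(abs(X[:,1]-.2)<.05)
xs=[];ys=[]
for x0 in np.arange(.44,.60,.01):
    q=X[k&(abs(X[:,0]-x0)<.005)]
    if len(q)>4: xs.append(x0); ys.append((np.percentile(q[:,1],10)+np.percentile(q[:,1],90))/2)
p=np.polyfit(xs,ys,1); print('lever dir',p.round(3),'y at .645',np.polyval(p,.645).round(4),np.round(ys,3))
n=needle(c['frame'])[0]; n0=needle(np.ascontiguousarray(cv2.imread('pics/scene0.png')[...,::-1]))[0]
for yaw in(-.1,-.16,-.22):
    ex=np.array([np.cos(yaw),np.sin(yaw),0]); ey=np.array([-np.sin(yaw),np.cos(yaw),0]); p0=np.array([.645,.184,.095]); o=[];gv=[];gs=[]
    for d in range(9):
        a=d*.07; q=proj(c,[p0-.018*ey+r*(-np.sin(a)*ex+[0,0,np.cos(a)]) for r in(.03,.05)]); e=q[1]-q[0]; o.append(-e[0]/e[1])
        b=.25-a; q=proj(c,[p0-s*np.cos(b)*ex+[0,0,s*np.sin(b)] for s in(.125,.17,.215)]); gv.append(q[1][1]); gs.append((q[2]-q[0])[1]/(q[2]-q[0])[0])
    print(yaw,'needle before/after',np.interp([n0,n],o,range(9)).round(2),'o0',np.round(o[0],3),'grip v shift',np.interp(gv[0]+15.03,gv,range(9)).round(2),'slopes',np.interp([-.418,-.192],gs,range(9)).round(2))
E
```

```text
tank ((0.7240647077560425, 0.16701310873031616), (0.1138482615351677, 0.09124070405960083), 78.85517120361328)
lever dir [-0.184  0.302] y at .645 0.1833 [0.22  0.22  0.217 0.216 0.214 0.212 0.209 0.208 0.206 0.206 0.202 0.201
 0.199 0.196 0.195 0.193]
-0.1 needle before/after [0.02 4.22] o0 -0.092 grip v shift 4.57 slopes [1.81 5.96]
-0.16 needle before/after [0.01 4.07] o0 -0.092 grip v shift 4.55 slopes [0.9  5.12]
-0.22 needle before/after [0.   3.95] o0 -0.091 grip v shift 4.52 slopes [0.02 4.26]
```

The lever stands at about 4 divisions: the needle slope gives 4.0, and the grip image gives 4.2 to 4.5. So the drum must show 4. I print the drum window's pixels as numbers to read its present figure.

```bash
python3 - <<'E'
import cv2,numpy as np
g=cv2.cvtColor(cv2.imread('pics/top0.png'),cv2.COLOR_BGR2GRAY)
print(g[171:189,361:386])
h=cv2.cvtColor(cv2.imread('pics/scene0.png'),cv2.COLOR_BGR2GRAY)
print(h[174:192,272:298])
E
```

```text
[[111 109 112 109 112 112 114 108 111 111 108 115 107 111 106 107 111 111
  112 114 111 111 111 113 115]
 [111 113 110 111 111 111 108 104 106 106 106 105 110 110 108 107 108 108
  109 108 113 109 110 109 106]
 [111 109 110 109 109 161 160 136 130 110 105 104 109 106 106 106 103 105
  103 109 109 108 107 112 107]
 [ 92 107 109 110 105 161 160 183 205 209 213 172 167 160 136 130 111 107
  110 102 106 107 108 108 109]
 [110 111 111 107 106 199 114 197 216 179 140 117 161 181 170 208 211 178
  170 140 106 107 106 107 106]
 [ 98 113 112 114 132 201 120 199 215 212 217 218 224 167 210 221 153 121
  116 212 127 103 105 104 105]
 [101 119  49  37  89 159 137 204 214 210 207 213 224  69 136 210 221 194
   91 162 114 106 110 108 105]
 [100 114  46  11  48 148 177 211 212 208 213 213 227  71 142 212 223 193
   90 162 118 111 117 107 112]
 [113 115 115 113 129 115 170 211 211 210 213 215 227  56 205 220 222 147
  125 185 121 112 112 116 108]
 [112 111 106 108 166  93 202 219 215 213 213 220 181  55 205 222 222 108
  161 110  27   8 107 114 109]
 [111 113 106 103 163 133 205 221 213 213 215 224 
[... 2053 characters left out ...]
39  47  87
  119 129 131 131 130 130 131 131]
 [128 128 128 131 131 129 130 123 122 105  69  38  21  22  17  19  26  52
   97 123 131 129 130 130 130 130]
 [129 130 130 131 131 132 132 128 123  99  49  24  19  20  19  18  21  33
   84 127 132 128 130 130 129 130]
 [130 131 132 131 131 131 131 130 130 104  52  21  20  17  18  22  17  30
   92 140 140 130 128 129 130 128]
 [130 131 130 130 130 132 131 128 131  99  44  17  14  12  13  13  16  27
   83 143 152 131 127 128 127 128]
 [133 133 133 130 130 128 130 121 116  92  41  20   9  11   9  16  17  41
   89 154 163 135 129 128 127 129]
 [132 131 131 129 128 127 128 116 112 100  69  44  28  25  24  28  41  72
  119 165 158 128 129 127 127 127]]
```

The window shows a single vertical stroke between the index marks, which is a 1. That means three pushes. I move above the button.

```bash
python3 -m jog '[[[0,1,3],[-0.011,0.007,0],0],[[0,1.5,3],[0,0,0],0],[[0,1.5,2.5],[0,0,0],0],[[0,1,0],[0,0,0],0],[[0,0.5,0],[0,0,0],0],[[0,0,0],[0,0,0],0]]'|head -1
python3 -c "
from h import *
need([.538,-.047,.110],-99)"
```

```text
time_s: 22.52
t 22.52 tcp [ 0.5371 -0.0473  0.1626] jawdeg -99.5 down [ 0.005  0.004 -1.   ] F [-0.5  0.3  0.1] op 0.0 q [-0.31  0.14  1.75  0.01  1.25  1.42]
shift cm [-0.02  5.26  0.06]
turn [-0.005 -0.008 -0.005]
```

```bash
python3 -m jog '[[[0,1,0],[0,0,0],0],[[0,1.5,0],[0,0,0],0],[[0,1.5,0],[0,0,0],0],[[0,1,0],[0,0,0],0],[[0,0,0],[0,0,0],0],[[0,0,0],[0,0,0],0]]'|sed -n '2p;4p'; for i in 1; do python3 -m jog '[[[0,0.5,0],[0,0,0],0],[[0,0.5,0],[0,0,0],0]]'|sed -n '2p;4p'; done
```

```text
eef_pos: [0.5352, -0.0438, 0.1126]
wrist_force: [0.3, -0.5, -0.2]
eef_pos: [0.5363, -0.0438, 0.1044]
wrist_force: [-0.3, -0.5, 0.3]
```

```bash
python3 -m jog '[[[0,0.4,0],[0,0,0],0],[[0,0.4,0],[0,0,0],0]]'|sed -n '2p;4p'; python3 -m jog '[[[0,0.4,0],[0,0,0],0]]'|sed -n '2p;4p'
```

```text
eef_pos: [0.5371, -0.044, 0.0967]
wrist_force: [1.1, 0.1, -0.1]
eef_pos: [0.5374, -0.0441, 0.0925]
wrist_force: [0.2, 0.6, -0.1]
```

```bash
for i in 1; do python3 -m jog '[[[0,0.4,0],[0,0,0],0],[[0,0.4,0],[0,0,0],0]]'|sed -n '2p;4p'; python3 -m jog '[[[0,0.4,0],[0,0,0],0]]'|sed -n '2p;4p';python3 -m jog '[[[0,0.4,0],[0,0,0],0]]'|sed -n '2p;4p'; done
```

```text
eef_pos: [0.5378, -0.0442, 0.0839]
wrist_force: [-0.5, 0.3, -0.2]
eef_pos: [0.5379, -0.0442, 0.0794]
wrist_force: [0.2, -0.4, 0.2]
eef_pos: [0.5379, -0.0443, 0.075]
wrist_force: [0.0, -0.5, -1.1]
```

```bash
python3 -m jog '[[[0,0.3,0],[0,0,0],0]]'|sed -n '2p;4p'; python3 -m jog '[[[0,0.3,0],[0,0,0],0]]'|sed -n '2p;4p';python3 -m jog '[[[0,0.3,0],[0,0,0],0]]'|sed -n '2p;4p'
```

```text
eef_pos: [0.5378, -0.0442, 0.0713]
wrist_force: [-0.4, -0.0, 1.4]
eef_pos: [0.5378, -0.0442, 0.0681]
wrist_force: [-1.3, -0.7, 3.8]
eef_pos: [0.5378, -0.0442, 0.0649]
wrist_force: [-1.7, 1.0, 1.5]
```

```bash
python3 -m jog '[[[0,0.3,0],[0,0,0],0]]'|sed -n '2p;4p'; python3 -m jog '[[[0,0.2,0],[0,0,0],0]]'|sed -n '2p;4p';python3 -m jog '[[[0,0.1,0],[0,0,0],0]]'|sed -n '2p;4p'
```

```text
eef_pos: [0.5378, -0.0442, 0.0618]
wrist_force: [-5.0, 0.8, 14.8]
eef_pos: [0.5379, -0.0443, 0.0615]
wrist_force: [-13.6, 3.4, 34.8]
eef_pos: [0.5378, -0.0443, 0.0619]
wrist_force: [-5.5, 0.9, 9.0]
```

```bash
python3 -m jog '[[[0,-1,0],[0,0,0],0],[[0,-1.2,0],[0,0,0],0],[[0,0,0],[0,0,0],0],[[0,0,0],[0,0,0],0],[[0,0,0],[0,0,0],0]]'|sed -n '1p;2p;4p'; python3 -m jog '[[[0,0.5,0],[0,0,0],0],[[0,0.5,0],[0,0,0],0],[[0,0.4,0],[0,0,0],0]]'|sed -n '2p;4p'
```

```text
time_s: 24.68
eef_pos: [0.539, -0.0446, 0.0866]
wrist_force: [-0.5, 0.1, -0.2]
eef_pos: [0.5394, -0.0447, 0.0715]
wrist_force: [-0.3, 0.1, 0.3]
```

```bash
python3 -m jog '[[[0,0.3,0],[0,0,0],0],[[0,0.3,0],[0,0,0],0],[[0,0.3,0],[0,0,0],0]]'|sed -n '2p;4p'; python3 -m jog '[[[0,0.1,0],[0,0,0],0]]'|sed -n '2p;4p'
```

```text
eef_pos: [0.5396, -0.0448, 0.0614]
wrist_force: [-13.0, 4.3, 42.7]
eef_pos: [0.5395, -0.0447, 0.0617]
wrist_force: [-8.9, 3.3, 22.2]
```

```bash
python3 -m jog '[[[0,-1,0],[0,0,0],0],[[0,-1.2,0],[0,0,0],0],[[0,0,0],[0,0,0],0],[[0,0,0],[0,0,0],0],[[0,0,0],[0,0,0],0]]'|sed -n '1p;2p;4p'; python3 -m jog '[[[0,0.5,0],[0,0,0],0],[[0,0.5,0],[0,0,0],0],[[0,0.4,0],[0,0,0],0],[[0,0.3,0],[0,0,0],0]]'|sed -n '2p;4p';python3 -m jog '[[[0,0.2,0],[0,0,0],0]]'|sed -n '2p;4p';
```

```text
time_s: 25.68
eef_pos: [0.5389, -0.0447, 0.0843]
wrist_force: [-0.0, -0.4, -0.3]
eef_pos: [0.539, -0.0446, 0.065]
wrist_force: [-0.4, -0.5, 3.7]
eef_pos: [0.539, -0.0447, 0.0624]
wrist_force: [-0.4, -0.3, 4.0]
```

```bash
python3 -m jog '[[[0,0.1,0],[0,0,0],0]]'|sed -n '2p;4p'; python3 -m jog '[[[0,0.1,0],[0,0,0],0]]'|sed -n '2p;4p'; python3 -m jog '[[[0,-1,0],[0,0,0],0],[[0,-2,0],[0,0,0],0],[[0,-3,0],[0,0,0],0],[[0,-4,0],[0,0,0],0],[[0,-3,-2],[0,0,0],0],[[-3,0,-3],[0,0,0],0],[[-4,0,0],[0,0,0],0],[[-4,0,0],[0,0,0],0],[[-3,0,0],[0,0,0],0],[[0,0,0],[0,0,0],0]]'|sed -n '1p;2p;4p'
python3 - <<'E'
from h import *
t=snap('top'); g=cv2.cvtColor(t['frame'],cv2.COLOR_RGB2GRAY); print(g[172:187,362:384])
cs=snap('scene')
f=t['frame'][...,::-1]; A=cv2.resize(f[164:194,352:392],None,fx=15,fy=15,interpolation=cv2.INTER_LANCZOS4); cv2.imwrite('pics/drum.png',A)
E
```

```text
eef_pos: [0.5391, -0.0447, 0.0617]
wrist_force: [-7.2, 1.2, 21.7]
eef_pos: [0.5391, -0.0447, 0.0617]
wrist_force: [-7.4, 1.6, 19.8]
time_s: 27.1
eef_pos: [0.5057, 0.105, 0.1964]
wrist_force: [-0.5, -0.1, -0.5]
[[ 48 106 112 109 113 104 105 102 104 103 104 109 106 102 107 105 103 110
  108 104 107 109]
 [ 49 104 112 102 156 158 133 129 107 104 104 105 104 102 104 100 104 103
  107 102 108 108]
 [ 47 100 109 103 157 161 178 203 206 209 170 164 158 133 129 107  98 107
  100 102 105 109]
 [ 46 103 114 106 199 114 197 215 181 134 116 162 177 167 203 212 171 170
  138 103 106 105]
 [ 47 107 109 125 200 116 195 212 221  87 200 224 164 208 216 150 121 113
  208 126 103 102]
 [ 55  28  42  90 153 137 201 212 223  61 201 229  64 133 205 218 193  91
  156 111 109 104]
 [ 58  28   8  51 145 176 205 213 222  63 200 236  75 140 210 217 188  89
  157 118 108 109]
 [ 52 109 117 127 116 166 207 214 177  51   7  15   0 206 220 217 143 119
  180 121 111 113]
 [ 50 103 109 165  92 202 214 215 217 228 235 148  43 208 216 221 108 155
  113  29   8 103]
 [ 50 100 100 160 130 201 218 211 210 216 227 181  46 202 217 224 121 162
  113  82  31 103]
 [ 52  98 102 200 173 154 203 151 112 200 223 129  85 203 217 222 135 203
  146 114 112 111]
 [ 49 101 103 125  83 146 177 167 198 205 182 181 213 215 153 122  88 200
  124 105 108 109]
 [ 49 103 117 103 103  96  94  95  77 112  79 109 168 168 201 210 161 173
  115 105 109 108]
 [ 46 106 110 108 105 106 106 107  99 101 105  99  99  96 101  78 123  87
  102 109 105 108]
 [ 48 104 113 110 111 106 106 107 107 104 104 107 101 107 103 106 106 108
  106 111 111 108]]
```

View pics/drum.png

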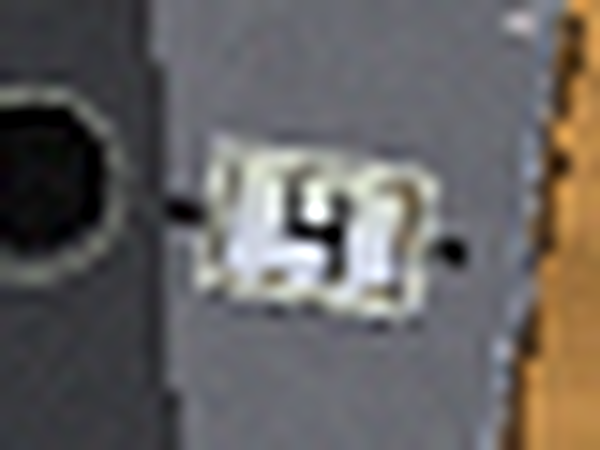

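The drum clearly shows 4. I clear the arm, then do a last check of the lever, torch and bystanders.

```bash
python3 -m jog '[[[4,-1,0],[0,0,0],0],[[4,-1,0],[0,0,0],0],[[4,-1,0],[0,0,0],0],[[3,0,0],[0,0,0],0],[[0,0,0],[0,0,0],0],[[0,0,0],[0,0,0],0]]'|sed -n '1,4p'
python3 m.py | head -5
python3 - <<'E'
from h import *
c=load('scene'); f=c['frame']
hsv=cv2.cvtColor(f,cv2.COLOR_RGB2HSV); m=cv2.inRange(hsv,(110,120,50),(130,255,255)); m[:,:215]=0;m[:,330:]=0;m[:90]=0;m[190:]=0
v,u=np.nonzero(m); X=bydepth(c,np.c_[u,v]); print('torch',len(u),np.percentile(X,[3,97],axis=0).round(3))
b=cv2.imread('pics/scene0.png'); d=cv2.absdiff(b,f[...,::-1]).max(2)>60
k,l,s,ce=cv2.connectedComponentsWithStats(cv2.morphologyEx(d.astype(np.uint8),cv2.MORPH_OPEN,np.ones((3,3))))
for i in range(1,k): 
    if s[i,4]>40: print(s[i],ce[i].round())
E
```

```text
time_s: 27.7
eef_pos: [0.476, -0.0557, 0.2242]
eef_rot: [0.456, -0.457, 0.54, -0.54]
wrist_force: [-0.2, 0.7, -0.0]
needle div 3.99 (np.float64(0.26600717953034914), np.float64(563.0737935482501), array([565.3, 565.1, 565.1, 564.9, 564.5, 564.1, 563.7, 563.6, 563.3]))
grip blob [332 212  34  20 261] [348.08 221.83]
[ -0.418 221.831]
grip blob [335 231  32  13 235] [349.91 236.85]
[-1.90000e-01  2.36851e+02]
torch 512 [[ 0.357 -0.398  0.014]
 [ 0.517 -0.305  0.067]]
[280   0  39   9 211] [295.   3.]
[ 382    0   46   63 2192] [405.  32.]
[ 469    0   79   83 4584] [507.  34.]
[282  45  32  31 551] [298.  60.]
[ 369   64   59   72 3143] [398.  99.]
[429  68  19  26 373] [437.  79.]
[454  71   9   8  52] [458.  74.]
[284  76  29  44 578] [302.  97.]
[ 465   77   57   73 2983] [490. 114.]
[280 115  15   8 101] [287. 118.]
[255 132  47  23 442] [280. 143.]
[383 145  22   9 130] [393. 148.]
[291 150  60  28 851] [321. 163.]
[337 164  37  14 235] [356. 171.]
[291 174   7  10  58] [294. 179.]
[265 176  20  11 142] [274. 181.]
[ 371  178   83   42 2189] [415. 202.]
[233 182  31  26 667] [247. 194.]
[329 192  41  17 343] [353. 199.]
[ 296  211   85   86 2271] [348. 252.]
```

```bash
python3 -c "
from bench import ctrl; print(ctrl.hand_in())"
```

```text
the job is handed in; nothing more can be done
None
```

I finished the job and handed it in at about 28 s of the 72 s allowed; the interface gave no verdict.

- **Torch:** I gripped the blue torch by its body, drew it out sideways from under the lever and laid it in the case's empty bay. The last check puts it at about x 0.36–0.52 m, near the middle of the bay. A picture just after I let go showed it lying flat.
- **Lever:** I pressed it until the resistance firmed up. It was held still at about 5 N for over 0.6 s, with a peak of about 12 N, and then left standing.
- **Reading:** The needle read 4.0 divisions in the last picture, and 4.0 and 4.1 in the two before. The grip's shape in the picture and the depth data gave 4.2 to 4.8, so I took 4.
- **Counter:** The drum showed 1 at the start. I pushed the button three times to the end stop, and a close crop then clearly showed 4 between the index marks.

**What disagreed:**
- **Fingertip height:** The shut fingertips seem to end about 20 mm behind the stated TCP, so the press height alone pointed to about 6 divisions. I pressed the lever a second time with the camera watching. It gave no resistance until about the same height, and the needle did not move, so I trusted the needle.
- **Force on the button:** The second push briefly showed about 43 N at the wrist when it met the end stop. That was pressed by the fingertips, and I eased off for the third push.
- **Bystanders:** I saw no sign that any had moved. The check was a picture comparison partly covered by the arm and its shadow, so it was not a full measurement.

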